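# Clamp a mould insert and hold a hardness probe square on the marked spot

## Robot

A 6-joint arm with a two-finger parallel gripper is mounted at the origin on the work surface. World frame = base frame: x ahead of the robot, y to its left, z up, the work surface at z = 0. Lengths are in m, angles in rad, forces in N, time in s.
With the tool pointing down it reaches from about 0.375 to 0.9 m from the base axis. Payload 3.1 kg.
Tool frame: the origin (TCP) lies at the very end of the fingers, on their centre line; the grasp point (between the pads) lies 19 mm behind it (env.grip_depth is the distance from the TCP to the grasp point, in m); z points along the fingers, y is the direction in which the jaws open and shut (so a half turn about z gives the same grasp; the last joint's range is limited). The gripper opens to 87 mm and grips with 3 to 60 N. Pads are 19 mm wide; open, the fingers measure 117 mm over their backs; the gripper's body (75 mm by 190 mm) begins 51 mm behind the grasp point.
Start: joints at [0.954, 0.527, 1.433, -0, 1.181, -0.178], TCP at [0.265, 0.566, 0.186] pointing down, gripper open.
Joint ranges: [-3.08, 3.08], [-0.75, 2.2], [0.22, 2.44], [-1.43, 4.57], [0, 2.65], [-2.85, 2.85]. Speed limits (rad/s): [2.79, 2.79, 3.14, 3.14, 3.14, 3.14].

## Interface

Orientations are given as a rotation vector (axis times angle).
In Python, from station import env, viewer, order gives the robot as it stands. The module is installed in compiled form; this text tells all that it offers.
- The arm moves only by the shell command python3 -m jog 'ROWS' [FORCE]. ROWS is a JSON object of lists of equal length, an entry for each row: "travel": the shift along the tool's x, y, z in mm, a list of three; "angular": the turn, a rotation vector about the tool's x, y, z in degrees, a list of three; "gripper": the finger opening in mm, from 0 to 87. A call has 1 to 5 rows; each row is the pose to reach, as a shift and turn from the pose commanded when the call began, along the tool's axes at that moment; what a row does not reach only later rows make up. A row lasts 1/10 s, in which the tool goes at most 50 mm and 8.59 degrees, less where a joint would pass 70% of its speed; a pose out of reach is approached as far as the arm can. A call with a gripper value outside its range is refused whole. The fingers move at their own pace and stop on an object; FORCE is the grip in N (left out, the last holds). Time passes only in rows, so rows that repeat a pose let the fingers close. It gives the time, the measured TCP pose, the force and the opening at its end, in the units of the state.
- env.get_state(): the state, without advancing time (a new reading comes with each control period).
- viewer.snapshot(name): name is "side" or "top" or "wrist"; returns a dict with "pixels" (384x512x3 uint8, red, green, blue), "fx", "fy", "cx", "cy" (pixels), "extrinsics" (4x4, takes a point from world to camera coordinates). Camera axes: x right, y down, z forward; pixel columns grow to the right and rows downward; lengths in m; the calibration is good to about 2 mm. A picture is of the moment at which its call begins. There is no depth.
- order.hand_in(): hands the job in, once; it reports no verdict.
The state is a dict: "time": time; "qpos": joint angles; "qvel": joint speeds; "joint_efforts": joint torques, N m; "ee_pos": TCP position; "eef_rot": TCP orientation; "ft_force": force on the tool from outside, world axes, zero at the start; "moment": the same for the moment, N m; "finger_gap": finger opening in m.
Only numpy, scipy, OpenCV 4.12 (cv2) and the standard library are available. Lean on these libraries where they do the work, as an engineer would, in place of code of your own. Each camera call takes 0.05 s, during which the arm holds its last target. There are 200 camera calls.

## Task

Check the hardness of the repaired mould insert: first clamp it by pressing the red clamp handle down until it snaps over and stays down by itself. Then take the orange-and-black hardness probe out of its dock, set its sprung nose on the yellow-ringed spot on the insert's sloping face, and lean it so that it stands square to that face, pressing gently until the nose is pushed about half-way in. Finish while still holding the probe there, without shifting the insert, and leave everything else on the bench where it is.

Things in the scene. Friction and masses are not known exactly. Their poses are not given: they have to be found in the camera images.
- fixture: Holding fixture: steel plate 130 (x) by 270 (y) by 20 mm, fixed to the bench. Origin: centre of its underside, z up. On it, along its y axis: the mould insert towards -y, then towards +y a grey riser (top 60 mm above the bench) with a toggle clamp: bar and rubber foot over the insert, handle with red grip pointing to +y.
- clamp_handle (a joint): Angle of the clamp handle about the clamp bar, rad: 0 = open (handle held up at 52 degrees by a return spring), 1.25 = clamped (handle level on its stop). Over centre at about 1.0: short of that it springs open when let go, past 1.05 it snaps to 1.25 and stays. Takes up to about 8 N down at the grip, least near the end; about 3 N upwards undoes it.
- handle_top (a point): Middle of the upper face of the red handle grip (92 mm long, 26 wide, 18 thick), in the fixture's x = 0 plane; turns with the handle. Open: fixture y = 77, z = 196 mm; clamped: y = 121, z = 116 mm (grip then spans y = 75 to 167), so it goes down and out to +y. Closed fingers pressing straight down at fixture y = 90 mm stay on the grip all the way.
- clamp_foot: Rubber foot (17 mm across, 13 mm high, springy) on the spindle at the end of the clamp bar; comes down on the insert's flat land when the handle is pressed down. Origin: centre of its underside.
- insert: Steel mould insert 56 mm (x) by 80 mm (y) by 50 mm high, 1.4 kg, lying loose on the fixture plate between a low toe stop and the riser block, its axes parallel to the fixture's. Origin: centre of its underside. Its top is a flat land 30 mm long on the +y side (under the clamp foot) and then a face sloping down at 20 degrees towards -y.
- spot (a point): Centre of the marked spot on the insert's sloping face: bright ground disc 16 mm across in a yellow ring of 28 mm outside diameter. Its z axis is the face's outward normal (leaning 20 degrees from vertical towards the fixture's -y), its x axis the insert's x. It lies at insert x = 0, y = -15, z = 40.9 mm (60.9 mm above the bench).
- probe_grip (a point): Middle of the black grip of the hardness probe, on its axis; z = axis, away from the nose. A round wand 160 mm long, 0.17 kg, upright in its dock, nose down: body 28 mm in diameter, 110 mm long; steel sleeve 18 mm, 36 mm long; nose. This point is 120 mm above the nose tip (nose out), 40 mm below the top, in the dock 125 mm above the bench. Lift it straight up 50 mm to clear the dock.
- probe: The same probe; origin on its axis at the tip of the nose when the nose is fully out, z along the axis away from the nose.
- nose (a joint): How far the probe's sprung nose is pushed in, m: 0 = fully out, 0.012 = fully in. Spring: 2 N to start moving, then 400 N/m (about 4.4 N half-way in, 6.8 N fully in).
- nose_tip (a point): Tip of the probe's nose (round end, 7 mm across).
- dock: Charging dock of the probe: black foot 96 by 84 mm, grey block 58 by 58 mm, 55 mm high in all, with an upright bore 21 mm wide in which the probe's sleeve stands; the probe's body rests on its top. Fixed to the bench. Origin: centre of its underside. It may stand to the robot's left or right.
- ref_block: Bystander: round steel hardness reference block, 64 mm across, 16 mm high. Origin: centre of its underside.
- file: Bystander: flat file with wooden handle, 280 mm long, 26 mm high, lying on the robot side of the fixture. Origin: under its middle.
- mallet: Bystander: brass-headed mallet, 260 mm long, 40 mm high, lying on the bench.
- screw_tray: Bystander: blue tray of screws, 90 by 130 by 35 mm.
- spray: Bystander: white and red spray bottle, 216 mm tall.
- marker_pot: Bystander: small jar of marking paint, 70 mm tall.
- hex_key: Bystander: hex key lying flat, 130 mm long.
Not all that is in view belongs to the job. There is more than one size of the probe; the job needs the middle-sized.

How it is judged:
On the way, in this order (a step that is already met when the one before it is completed fails the run):
1. the clamp handle is down and stays down with the robot off it, the rubber foot pressing on the insert (value of joint clamp_handle above 1.18 rad and contact force between each of the arm, the fingers and clamp_handle below 0.2 N and contact force between clamp_foot and insert above 2 N), for 0.3 s.
2. the probe is lifted clear of its dock in the fingers, the clamp still shut (value of joint clamp_handle above 1.18 rad and z of probe_grip in the frame of dock above 0.165 m and contact force between the fingers and probe above 2 N and contact force between probe and dock below 0.1 N), for 0.1 s.
At the end, for the whole second after the job is handed in: Handle latched (over 1.18), foot on insert over 2 N; probe held still, only on the insert: nose tip within 5.5 mm of the spot centre, axis within 0.12 rad of square to the face, nose in 3 to 9.5 mm, 1.5 to 8 N; fingers off insert and fixture; spot moved under 5 mm from its start (value of joint clamp_handle above 1.18 rad and contact force between clamp_foot and insert above 2 N and distance between nose_tip and spot below 0.0055 m and angle between the z axis of probe and the z axis of spot, either way round below 0.12 rad and value of joint nose between 0.003 and 0.0095 m and contact force between probe and insert between 1.5 and 8 N and contact force between the fingers and probe above 2 N and contact force between probe and dock below 0.1 N and contact force between probe and fixture below 0.1 N and contact force between each of the arm, the fingers and insert below 0.2 N and contact force between the fingers and fixture below 0.2 N and linear speed of probe below 0.01 m/s and distance of spot from where it was at the start of the episode below 0.005 m); the arm keeps its last pose, push and grip.
It fails at once if the insert is shifted by more than 8 mm (distance of spot from where it was at the start of the episode above 0.008 m).
It fails at once if the probe is pressed on the insert with more than 15 N (contact force between probe and insert above 15 N).
It fails at once if a bystander is knocked away (over 30 mm from its place) (distance of any of ref_block, file, mallet, screw_tray, spray, marker_pot, hex_key from where it was at the start of the episode above 0.03 m).
It also fails if it takes over 54 s, if anything falls off the work surface, if the arm or the gripper's body presses on something with over 40 N, if the wrist force passes 120 N, or if a joint passes its speed limit or range.

## Working session

There is one attempt and no reset: what is moved stays moved. The work goes in short steps, Python scripts to look and compute and a shell command to move; the robot and the scene stay as the last step left them, time stands still between calls to the robot, and variables do not carry over. Pictures are saved under pics/ and viewed, about 8 in all and at most 12, crops included, and the job is handed in when it is done.

```bash
mkdir -p pics; cat > h.py <<'E'
import numpy as np,cv2
from scipy.spatial.transform import Rotation as R
from station import env,viewer,order
def snap(n,save=None):
    s=viewer.snapshot(n)
    if save: cv2.imwrite(f'pics/{save}.png',np.ascontiguousarray(s['pixels'][:,:,::-1]))
    np.savez(f'pics/{save}.npz',**s); return s
def ray(s,u,v):
    E=np.array(s['extrinsics']);d=np.array([(u-s['cx'])/s['fx'],(v-s['cy'])/s['fy'],1.])
    Rm=E[:3,:3];d=Rm.T@d;return -Rm.T@E[:3,3],d/np.linalg.norm(d)
def onz(s,u,v,z):
    c,d=ray(s,u,v);return c+d*(z-c[2])/d[2]
def tri(*obs):
    A=0;b=0
    for s,u,v in obs:
        c,d=ray(s,u,v);P=np.eye(3)-np.outer(d,d);A=A+P;b=b+P@c
    return np.linalg.solve(A,b)
def proj(s,p):
    q=np.array(s['extrinsics'])@np.r_[p,1];return q[0]/q[2]*s['fx']+s['cx'],q[1]/q[2]*s['fy']+s['cy']
def load(n): return dict(np.load(f'pics/{n}.npz'))
def totool(p,Rm=None):
    st=env.get_state();return R.from_rotvec(st['eef_rot']).as_matrix().T@(np.array(p)-st['ee_pos'])*1000
E
python3 - <<'E'
from h import *
a=snap('side','s0');b=snap('top','t0')
cv2.imwrite('pics/st.png',np.vstack([a['pixels'],b['pixels']])[:,:,::-1])
for s in(a,b):print(s['fx'],s['cx'],s['cy'],np.round(s['extrinsics'],3).tolist())
st=env.get_state();print(st)
print(R.from_rotvec(st['eef_rot']).as_matrix().round(3))
E
```

```text
453.5035146048752 262.8938931977856 192.21845889112436 [[0.931, -0.364, -0.024, -0.519], [-0.218, -0.502, -0.837, 0.261], [0.293, 0.785, -0.546, 1.081], [0.0, 0.0, 0.0, 1.0]]
356.7461242936646 258.3655098178091 186.1818831500639 [[0.02, -0.999, 0.033, 0.019], [-0.985, -0.025, -0.171, 0.592], [0.172, -0.029, -0.985, 0.972], [0.0, 0.0, 0.0, 1.0]]
{'time': 0.1, 'qpos': array([ 9.53486481e-01,  5.28366421e-01,  1.43380867e+00, -4.84606945e-06,
        1.18139880e+00, -1.78509735e-01]), 'qvel': array([ 1.93604361e-04, -3.16591525e-03, -4.19545503e-03,  1.41583471e-03,
        6.31571230e-05,  2.07447863e-03]), 'joint_efforts': array([-7.34501100e-05, -4.40985096e+01, -1.77149910e+01,  6.34705159e-02,
        5.33892796e-02, -3.67372684e-05]), 'ee_pos': array([0.26507281, 0.56517695, 0.18496276]), 'eef_rot': array([-6.83579803e-01, -3.06553709e+00,  2.87100782e-03]), 'ft_force': array([-0.66296553,  1.06668163, -0.85659132]), 'moment': array([-0.02113126, -0.03391864, -0.00330216]), 'finger_gap': 0.08709684586775215}
[[-0.905  0.425 -0.001]
 [ 0.425  0.905 -0.002]
 [ 0.    -0.002 -1.   ]]
```

View pics/s0.png

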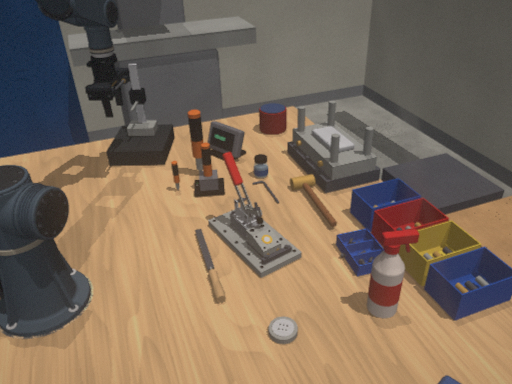

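View pics/t0.png

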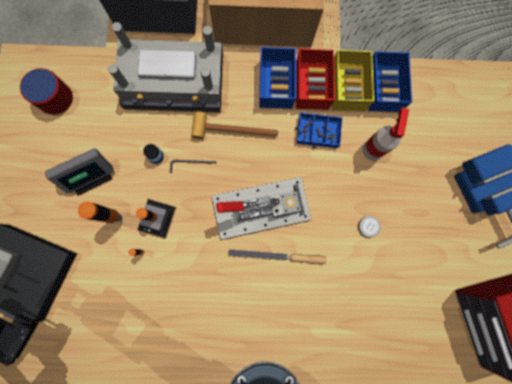

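The side view shows three orange and black probes: large (195,135), middle (206,160), which stands in the black and grey dock, and small (175,173). In the top view they are at (90,211), (145,214) and (136,253). The middle one, in the dock, fits the description. The fixture, with its red handle up, is at side (250,225) and top (262,207). The enlarged crop will confirm the probe.

```bash
python3 - <<'E'
from h import *
a=load('s0');b=load('t0')
c=lambda s,x,y,w,h,W,H:cv2.resize(s['pixels'][y:y+h,x:x+w],(W,H),interpolation=cv2.INTER_CUBIC)
m=np.vstack([np.hstack([c(b,70,190,130,75,400,231),c(a,150,100,130,75,400,231)]),np.hstack([c(b,205,170,115,75,552,360),c(a,200,140,110,160,248,360)])])
cv2.imwrite('pics/m0.png',m[:,:,::-1])
for n,s in(('side',a),('top',b)):
    hsv=cv2.cvtColor(s['pixels'],cv2.COLOR_RGB2HSV)
    for col,lo,hi in(('orange',(5,190,90),(13,255,255)),('red',(0,190,70),(4,255,255)),('red2',(174,180,70),(180,255,255)),('yel',(18,150,140),(32,255,255))):
        N,l,st,ce=cv2.connectedComponentsWithStats(cv2.inRange(hsv,lo,hi))
        print(n,col,[(st[i].tolist(),ce[i].round(1).tolist()) for i in range(1,N) if st[i,4]>12])
print('tcp proj',proj(a,[.265,.565,.185]),proj(b,[.265,.565,.185]))
E
```

```text
side orange []
side red []
side red2 []
side yel [([418, 221, 47, 11, 52], [440.5, 225.6]), ([409, 232, 72, 30, 258], [440.1, 250.1]), ([262, 236, 10, 7, 15], [265.8, 240.1])]
top orange [([333, 57, 3, 44, 53], [334.3, 78.2]), ([79, 203, 18, 16, 204], [87.3, 210.1]), ([137, 209, 11, 10, 74], [142.0, 213.3]), ([111, 210, 7, 6, 21], [113.7, 212.6]), ([130, 250, 6, 5, 24], [132.7, 252.0])]
top red [([297, 49, 38, 60, 1158], [313.6, 78.6]), ([43, 81, 17, 23, 42], [53.7, 92.9]), ([391, 109, 17, 28, 234], [400.5, 123.3]), ([367, 143, 15, 13, 67], [373.2, 149.9]), ([217, 202, 27, 10, 190], [229.5, 206.4]), ([496, 292, 16, 50, 430], [505.8, 310.7])]
top red2 [([301, 102, 6, 6, 13], [303.0, 104.1]), ([391, 128, 6, 6, 13], [393.8, 131.1])]
top yel [([337, 55, 26, 46, 390], [345.6, 79.5]), ([309, 68, 16, 4, 48], [315.9, 69.9]), ([273, 85, 14, 4, 43], [279.4, 86.9]), ([383, 89, 15, 3, 37], [389.3, 90.2]), ([137, 94, 5, 4, 16], [139.2, 95.6]), ([193, 96, 4, 4, 13], [194.6, 97.4]), ([310, 96, 14, 1, 14], [316.5, 96.0]), ([366, 96, 8, 5, 14], [370.9, 99.1]), ([192, 112, 14, 24, 247], [198.5, 123.5])]
tcp proj (np.float64(117.02585820793246), np.float64(121.10573509414445)) (np.float64(25.36521024441936), np.float64(310.37590443275474))
```

View pics/m0.png

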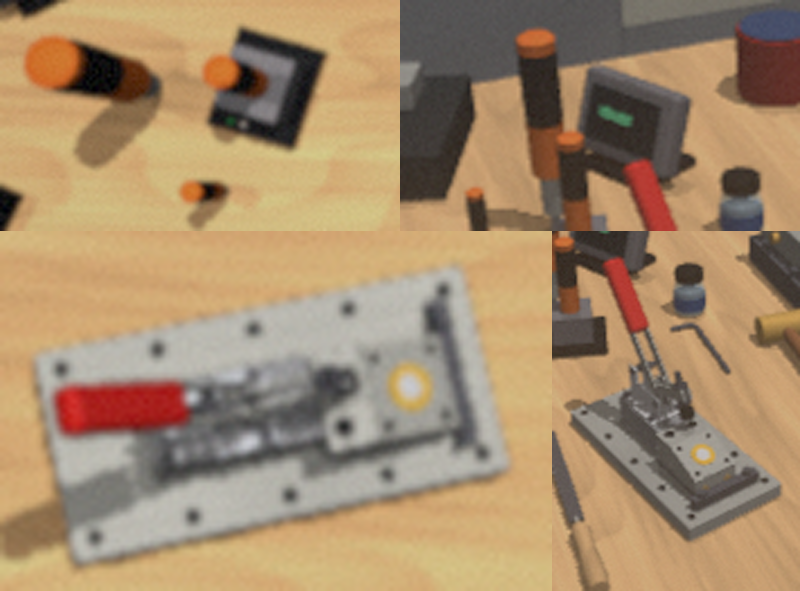

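The crop confirms that the middle-sized probe stands in the dock: its cap is at top pixel (142,213) and side pixel (205,144). The fixture corners and the spot, at top (290,202) and side (267,240), are clear.

```bash
python3 - <<'E'
from h import *
a=load('s0');b=load('t0')
cs=[(212.9,195.8),(301.3,177.1),(310.8,218.75),(221.7,239.2)]
P=np.array([onz(b,*c,.02) for c in cs]);print(P.round(4).tolist(),[np.linalg.norm(P[i]-P[i-1]).round(3) for i in range(4)])
c=P.mean(0); yd=(P[0]+P[3]-P[1]-P[2]);yd/=np.linalg.norm(yd);yaw=np.arctan2(-yd[0],yd[1]);print('fix',c.round(4),'ydir',yd.round(3),np.degrees(yaw))
xd=np.array([yd[1],-yd[0],0])
sp=tri((a,267,239.6),(b,290.4,202.3));print('spot',sp.round(4),'at z',onz(b,290.4,202.3,.0609).round(4),'fix xy',(sp-c)@xd,(sp-c)@yd)
g=tri((a,233.3,168.9),(b,230.4,206.7));print('grip',g.round(4),'fix',(g-c)@xd,(g-c)@yd)
p=tri((a,205.2,144.5),(b,141.8,213.4));print('cap',p.round(4),onz(b,141.8,213.4,.165).round(4))
print('press pt',(c+.09*yd).round(4))
# dock block top centre from top crop
print('dock block',onz(b,70+265/3.077,190+75/3.08,.055).round(4))
for n,z in((('large'),.2),):print(n,onz(b,87.3,210.1,.2),onz(b,132.7,252,.1))
print(totool(c+.09*yd+[0,0,.25-c[2]]))
E
```

```text
[[0.5646, 0.1636, 0.02], [0.6273, -0.0963, 0.02], [0.5039, -0.124, 0.02], [0.4395, 0.1333, 0.02]] [np.float64(0.129), np.float64(0.267), np.float64(0.126), np.float64(0.265)]
fix [0.5338 0.0191 0.02  ] ydir [-0.238  0.971  0.   ] 13.797824029938266
spot [ 0.5464 -0.0594  0.0596] at z [ 0.5456 -0.0591  0.0609] fix xy -0.006506960128222413 -0.07930903124381258
grip [0.5162 0.1029 0.1893] fix 0.0028103751158528056 0.08561032447399167
cap [0.4969 0.3235 0.1629] [0.4954 0.3232 0.165 ]
press pt [0.5124 0.1065 0.02  ]
dock block [0.5035 0.3157 0.055 ]
large [0.49717648 0.44163591 0.2       ] [0.39988387 0.35818823 0.1       ]
[-418.71177622 -310.24967513  -64.57766711]
```

```bash
python3 -m jog '{"travel":[[0,0,-50],[0,0,-100],[-30,-22,-110],[-65,-50,-110],[-100,-75,-110]],"angular":[[0,0,0],[0,0,0],[0,0,8],[0,0,16],[0,0,24]],"gripper":[0,0,0,0,0]}' 20
cat >> h.py <<'E'
def goto(p,yaw=None,Rt=None):
    st=env.get_state();Rm=R.from_rotvec(st['eef_rot'])
    if yaw is not None:
        c,s=np.cos(yaw),np.sin(yaw);Rt=np.array([[-s,c,0],[c,s,0],[0,0,-1]])  # tool y at world angle yaw, z down
    out=[totool(p).round(1).tolist()]
    if Rt is not None: out.append(np.degrees((Rm.inv()*R.from_matrix(Rt)).as_rotvec()).round(1).tolist())
    print(*out,'F',st['ft_force'].round(1),'t',st['time'])
YAW=np.radians(13.8)
E
python3 -c "
from h import *
goto([.5124,.1065,.25],YAW)"
```

```text
time: 0.6
ee_pos: [0.3242, 0.4542, 0.2962]
eef_rot: [1.312, 2.854, 0.001]
ft_force: [1.4, 0.2, 0.1]
finger_gap: 0.055
[-386.5, -83.6, 46.3] [0.0, 0.0, 26.8] F [1.4 0.2 0.1] t 0.6
```

```bash
python3 -m jog '{"travel":[[-46,-10,0],[-92,-20,0],[-138,-30,0],[-184,-40,0],[-230,-50,0]],"angular":[[0,0,6],[0,0,12],[0,0,18],[0,0,24],[0,0,27]],"gripper":[0,0,0,0,0]}'
python3 -c "
from h import *
goto([.5124,.1065,.25],YAW)"
```

```text
time: 1.1
ee_pos: [0.4371, 0.2469, 0.2956]
eef_rot: [-1.941, -2.47, 0.001]
ft_force: [1.1, 0.2, 1.0]
finger_gap: 0.0151
[-154.3, 40.0, 45.6] [-0.0, -0.0, -0.1] F [1.1 0.2 1. ] t 1.1
```

```bash
python3 -m jog '{"travel":[[-45,11,0],[-90,22,0],[-130,33,20],[-154,40,40],[-154,40,45]],"angular":[[0,0,0],[0,0,0],[0,0,0],[0,0,0],[0,0,0]],"gripper":[0,0,0,0,0]}'
python3 -c "
from h import *
goto([.5124,.1065,.215],YAW)
w=snap('wrist','w1')
c,yd=np.array([.5338,.0191,.02]),np.array([-.238,.971,0])
for p in ([.5456,-.0591,.0609],c+.077*yd+[0,0,.176]): print(proj(w,p))"
```

```text
time: 1.6
ee_pos: [0.5126, 0.1058, 0.2484]
eef_rot: [-1.941, -2.467, 0.005]
ft_force: [0.6, 0.2, -0.0]
finger_gap: 0.0003
[0.7, 0.1, 33.4] [-0.2, -0.0, -0.2] F [ 0.6  0.2 -0. ] t 1.6
(np.float64(249.35789437323209), np.float64(279.95914378765383))
(np.float64(253.33093747141265), np.float64(211.8923006765201))
```

View pics/w1.png

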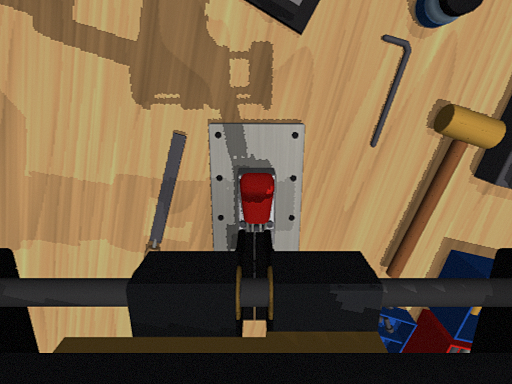

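The wrist view shows the red grip at (257,195), in line with the closed fingers (u≈255) and the fixture's axis. I'll press straight down.

```bash
python3 -m jog '{"travel":[[0,0,15],[0,0,30],[0,0,40],[0,0,50],[0,0,60]],"angular":[[0,0,0],[0,0,0],[0,0,0],[0,0,0],[0,0,0]],"gripper":[0,0,0,0,0]}'; python3 -m jog '{"travel":[[0,0,10],[0,0,20],[0,0,30],[0,0,40],[0,0,50]],"angular":[[0,0,0],[0,0,0],[0,0,0],[0,0,0],[0,0,0]],"gripper":[0,0,0,0,0]}'
```

```text
time: 2.15
ee_pos: [0.5126, 0.1095, 0.1908]
eef_rot: [1.935, 2.474, 0.001]
ft_force: [-0.5, -0.5, 4.8]
finger_gap: 0.0005
time: 2.65
ee_pos: [0.5125, 0.1089, 0.1401]
eef_rot: [-1.937, -2.473, -0.0]
ft_force: [0.4, -0.6, 3.8]
finger_gap: 0.0005
```

```bash
python3 -m jog '{"travel":[[0,0,6],[0,0,12],[0,0,18],[0,0,22],[0,0,25]],"angular":[[0,0,0],[0,0,0],[0,0,0],[0,0,0],[0,0,0]],"gripper":[0,0,0,0,0]}'; python3 -m jog '{"travel":[[0,0,1],[0,0,1],[0,0,1],[0,0,0],[0,0,-3]],"angular":[[0,0,0],[0,0,0],[0,0,0],[0,0,0],[0,0,0]],"gripper":[0,0,0,0,0]}'
```

```text
time: 3.15
ee_pos: [0.5124, 0.1088, 0.1154]
eef_rot: [-1.937, -2.473, 0.0]
ft_force: [1.4, 0.4, 1.8]
finger_gap: 0.0006
time: 3.65
ee_pos: [0.5124, 0.1087, 0.1189]
eef_rot: [-1.937, -2.473, 0.001]
ft_force: [-0.6, -0.6, 0.0]
finger_gap: 0.0004
```

```bash
python3 -m jog '{"travel":[[0,0,-40],[0,0,-85],[0,0,-125],[0,0,-151],[0,0,-151]],"angular":[[0,0,0],[0,0,0],[0,0,0],[0,0,0],[0,0,0]],"gripper":[0,0,0,0,0]}'; python3 - <<'E'
from h import *
s=snap('side','s1')
cv2.imwrite('pics/s1c.png',cv2.resize(s['pixels'][130:290,180:320,::-1],None,fx=3.5,fy=3.5,interpolation=cv2.INTER_CUBIC))
goto([.496,.3233,.27],YAW)
E
```

```text
time: 4.15
ee_pos: [0.5155, 0.109, 0.2746]
eef_rot: [1.932, 2.467, 0.01]
ft_force: [0.3, 0.8, 0.8]
finger_gap: 0.0005
[212.4, 34.2, 1.9] [0.3, 0.1, 0.1] F [-0.6  1.  -0.1] t 4.2
```

View pics/s1c.png

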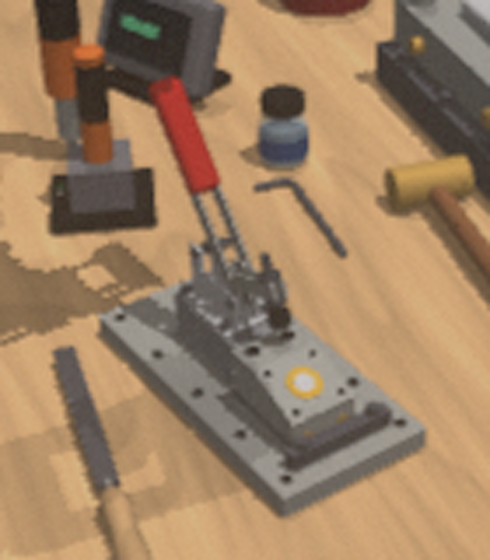

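The red handle is back up at crop (190,135), where it started, so the clamp did not latch. The press ended just short of the snap. I'll press again, deeper this time, watching the force for the stop.

```bash
python3 -m jog '{"travel":[[0,0,40],[0,0,70],[0,0,90],[0,0,110],[0,0,130]],"angular":[[0,0,0],[0,0,0],[0,0,0],[0,0,0],[0,0,0]],"gripper":[0,0,0,0,0]}'; python3 -m jog '{"travel":[[0,0,6],[0,0,12],[0,0,18],[0,0,22],[0,0,25]],"angular":[[0,0,0],[0,0,0],[0,0,0],[0,0,0],[0,0,0]],"gripper":[0,0,0,0,0]}';  python3 -m jog '{"travel":[[0,0,1],[0,0,2],[0,0,3],[0,0,3],[0,0,3]],"angular":[[0,0,0],[0,0,0],[0,0,0],[0,0,0],[0,0,0]],"gripper":[0,0,0,0,0]}'; python3 - <<'E'
from h import *
s=snap('side','s2')
hsv=cv2.cvtColor(s['pixels'],cv2.COLOR_RGB2HSV);hs=hsv[130:260,190:300]
m=((hs[...,0]<5)|(hs[...,0]>174))&(hs[...,1]>170)&(hs[...,2]>60)
v,u=np.nonzero(m);print(len(u),u.min()+190,u.max()+190,v.min()+130,v.max()+130)
E
```

```text
time: 4.7
ee_pos: [0.5117, 0.1087, 0.1381]
eef_rot: [-1.936, -2.472, 0.002]
ft_force: [0.3, -0.7, 3.3]
finger_gap: 0.0006
time: 5.2
ee_pos: [0.5128, 0.1089, 0.1149]
eef_rot: [1.937, 2.473, 0.001]
ft_force: [-0.9, 0.1, 1.4]
finger_gap: 0.0004
time: 5.7
ee_pos: [0.5127, 0.1088, 0.1119]
eef_rot: [1.937, 2.473, 0.0]
ft_force: [0.4, 0.2, 0.6]
finger_gap: 0.0001
70 218 238 168 190
```

```bash
python3 -m jog '{"travel":[[0,0,1],[0,0,2],[0,0,2],[0,0,2],[0,0,2]],"angular":[[0,0,0],[0,0,0],[0,0,0],[0,0,0],[0,0,0]],"gripper":[0,0,0,0,0]}';  python3 -m jog '{"travel":[[0,0,1],[0,0,2],[0,0,2],[0,0,2],[0,0,2]],"angular":[[0,0,0],[0,0,0],[0,0,0],[0,0,0],[0,0,0]],"gripper":[0,0,0,0,0]}'; python3 - <<'E'
from h import *
s=snap('side','s3')
cv2.imwrite('pics/s3c.png',cv2.resize(s['pixels'][120:280,170:310,::-1],None,fx=3.5,fy=3.5,interpolation=cv2.INTER_CUBIC))
E
```

```text
time: 6.25
ee_pos: [0.5125, 0.1088, 0.1098]
eef_rot: [-1.937, -2.473, 0.0]
ft_force: [0.3, 0.1, 0.6]
finger_gap: 0.0004
time: 6.75
ee_pos: [0.5124, 0.1088, 0.1078]
eef_rot: [-1.937, -2.473, 0.0]
ft_force: [0.1, 1.1, -0.3]
finger_gap: 0.0005
```

View pics/s3c.png

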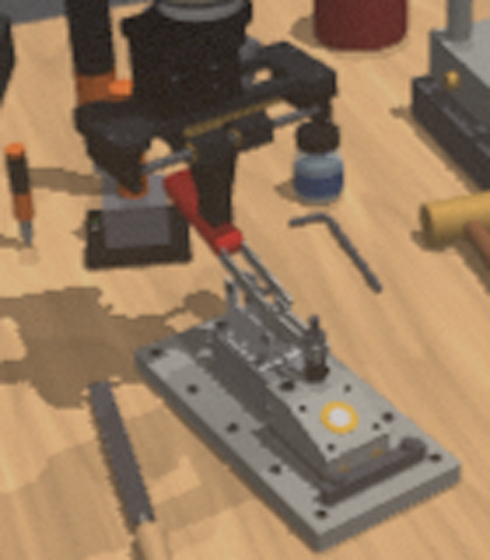

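```bash
python3 - <<'E'
from h import *
s=load('s3');c,yd=np.array([.5338,.0191,0]),np.array([-.238,.971,0]);xd=np.array([.971,.238,0])
f=lambda p:((np.array(proj(s,p))-[170,120])*3.5).round(0)
for y in(.075,.121,.167):print(y,f(c+y*yd+[0,0,.116]),f(c+y*yd+[0,0,.098]))
print('tcp',f(env.get_state()['ee_pos']),env.get_state()['ft_force'])
E
```

```text
0.075 [229. 259.] [230. 278.]
0.121 [198. 234.] [200. 253.]
0.167 [169. 210.] [171. 229.]
tcp [219. 258.] [-0.24099668 -0.39794147  0.44658804]
```

```bash
python3 - <<'E'
from h import *
s=snap('side','s4');w=snap('wrist','w4');t=snap('top','t4')
a=cv2.resize(s['pixels'][165:215,205:255],(400,400),interpolation=cv2.INTER_CUBIC)
b=cv2.resize(w['pixels'][100:384,90:430],(400,334))
d=cv2.resize(t['pixels'][170:245,200:320],(400,250))
m=np.zeros((590,800,3),np.uint8);m[:400,:400]=a;m[:334,400:]=b;m[338:588,400:]=d
cv2.imwrite('pics/m4.png',m[:,:,::-1])
print((np.array(proj(s,env.get_state()['ee_pos']))-[205,165])*8)
E
```

```text
[219.9722883  229.92999881]
```

View pics/m4.png

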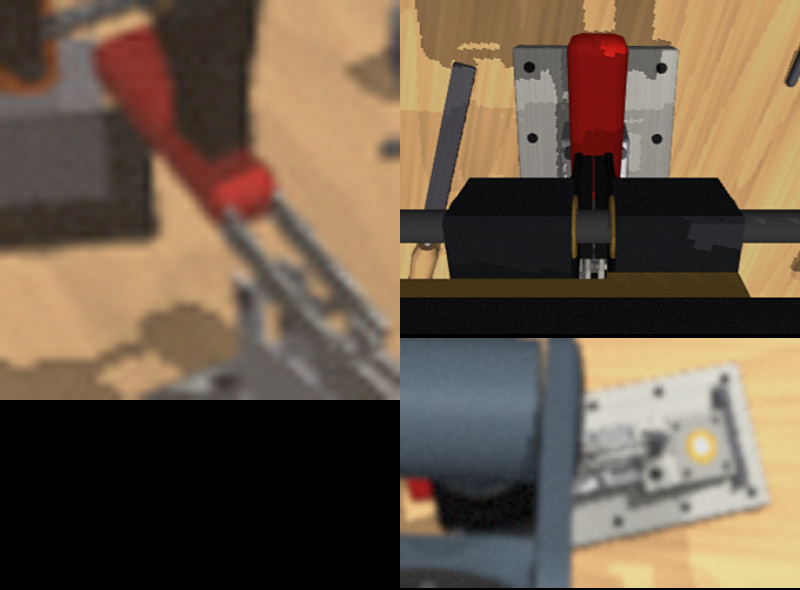

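The fingers are on the grip near its inner end, at mosaic (215,185). The handle is not level yet: its inner end is about 6 px above its clamped place. I'll press on.

```bash
python3 -m jog '{"travel":[[0,0,2],[0,0,4],[0,0,4],[0,0,4],[0,0,4]],"angular":[[0,0,0],[0,0,0],[0,0,0],[0,0,0],[0,0,0]],"gripper":[0,0,0,0,0]}';  python3 -m jog '{"travel":[[0,0,2],[0,0,4],[0,0,4],[0,0,4],[0,0,4]],"angular":[[0,0,0],[0,0,0],[0,0,0],[0,0,0],[0,0,0]],"gripper":[0,0,0,0,0]}'; python3 - <<'E'
from h import *
s=load('w4');print('wrist tcp',(np.array(proj(s,[.5124,.1088,.1078]))-[90,100])*400/340+[400,0])
for i,n in enumerate(['s4',None]):
    s=load(n) if n else snap('side','s5')
    hs=cv2.cvtColor(s['pixels'],cv2.COLOR_RGB2HSV)[150:230,205:255]
    m=((hs[...,0]<5)|(hs[...,0]>174))&(hs[...,1]>150)&(hs[...,2]>60);v,u=np.nonzero(m)
    print(len(u),u.max()+205,v.min()+150,v.max()+150)
E
```

```text
time: 7.45
ee_pos: [0.5125, 0.1088, 0.1038]
eef_rot: [-1.937, -2.473, 0.0]
ft_force: [0.0, 0.9, -0.0]
finger_gap: 0.0004
time: 7.95
ee_pos: [0.5125, 0.1088, 0.0998]
eef_rot: [-1.937, -2.473, 0.0]
ft_force: [-0.3, 0.5, -0.0]
finger_gap: 0.0002
wrist tcp [591.50508644 144.27114748]
140 238 169 191
139 237 181 197
```

```bash
python3 -m jog '{"travel":[[0,0,-5],[0,0,-15],[0,0,-30],[0,0,-30],[0,0,-30]],"angular":[[0,0,0],[0,0,0],[0,0,0],[0,0,0],[0,0,0]],"gripper":[0,0,0,0,0]}'; python3 - <<'E'
from h import *
s=snap('side','s6');w=snap('wrist','w6');p=env.get_state()['ee_pos']
a=cv2.resize(s['pixels'][140:220,195:275],(480,480),interpolation=cv2.INTER_CUBIC)
b=cv2.resize(w['pixels'][100:384,150:362],(318,426))
u,v=((np.array(proj(s,p))-[195,140])*6).astype(int);cv2.circle(a,(u,v),4,(0,255,0),1)
u,v=((np.array(proj(w,p))-[150,100])*1.5).astype(int);cv2.circle(b,(u,v),4,(0,255,0),1)
m=np.zeros((480,798,3),np.uint8);m[:,:480]=a;m[:426,480:]=b
cv2.imwrite('pics/m6.png',m[:,:,::-1]);print(p)
E
```

```text
time: 8.5
ee_pos: [0.513, 0.1088, 0.1305]
eef_rot: [1.936, 2.472, 0.002]
ft_force: [0.5, -0.9, -0.6]
finger_gap: 0.0003
[0.51215797 0.10879936 0.12966233]
```

View pics/m6.png

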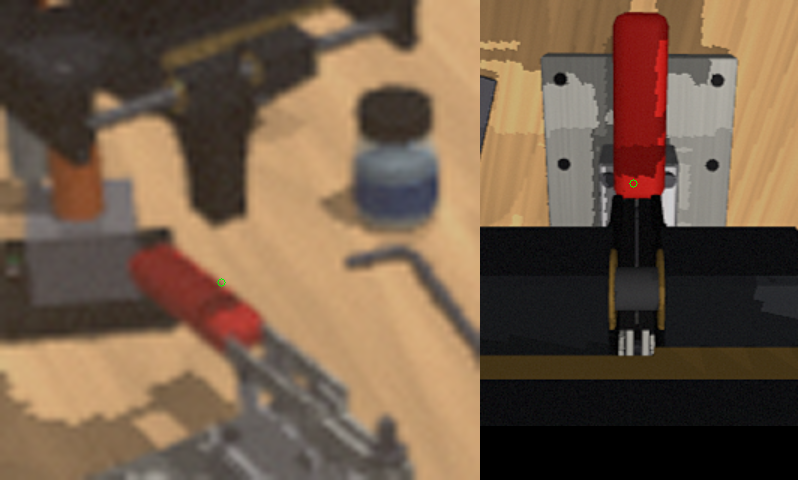

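The clamp is latched: the red grip is level at crop (195,300) with the fingers off it. The visible fingertip at crop (217,222) is well above the reported TCP, marked at (221,282), so I will check how high the tips stand once the gripper is open.

```bash
python3 -m jog '{"travel":[[0,0,-45],[0,0,-90],[0,0,-135],[45,7,-140],[90,14,-140]],"angular":[[0,0,0],[0,0,0],[0,0,0],[0,0,0],[0,0,0]],"gripper":[0,0,0,50,60]}'; python3 -m jog '{"travel":[[45,7,0],[85,14,0],[120,19,0],[120,19,0],[120,19,0]],"angular":[[0,0,0],[0,0,0],[0,0,0],[0,0,0],[0,0,0]],"gripper":[60,60,60,60,60]}'; python3 - <<'E'
from h import *
s=snap('side','s7');w=snap('wrist','w7');p=env.get_state()['ee_pos']
a=cv2.resize(s['pixels'][80:200,150:250],(450,540),interpolation=cv2.INTER_CUBIC)
b=cv2.resize(w['pixels'],(350,262))
u,v=((np.array(proj(s,p))-[150,80])*4.5).astype(int);cv2.circle(a,(u,v),4,(0,255,0),1)
k=350/512
for q in (p,[.496,.3233,.165]):
    u,v=(np.array(proj(w,q))*k).astype(int);cv2.circle(b,(u,v),3,(0,255,0),1)
m=np.zeros((540,800,3),np.uint8);m[:,:450]=a;m[:262,450:]=b
m[264:526,450:]=cv2.resize(load('w6')['pixels'],(350,262))
cv2.imwrite('pics/m7.png',m[:,:,::-1]);goto([.496,.3233,.25],YAW);print(p)
E
```

```text
time: 9.1
ee_pos: [0.5061, 0.1997, 0.2719]
eef_rot: [1.94, 2.467, 0.005]
ft_force: [0.2, -0.1, 0.2]
finger_gap: 0.0096
time: 9.6
ee_pos: [0.4935, 0.3209, 0.2688]
eef_rot: [-1.934, -2.475, 0.004]
ft_force: [0.9, -1.2, -0.6]
finger_gap: 0.0483
[3.2, 2.8, 19.2] [-0.1, 0.0, 0.0] F [0.4 0.1 0.4] t 9.7
[0.49401978 0.31958447 0.26919026]
```

View pics/m7.png

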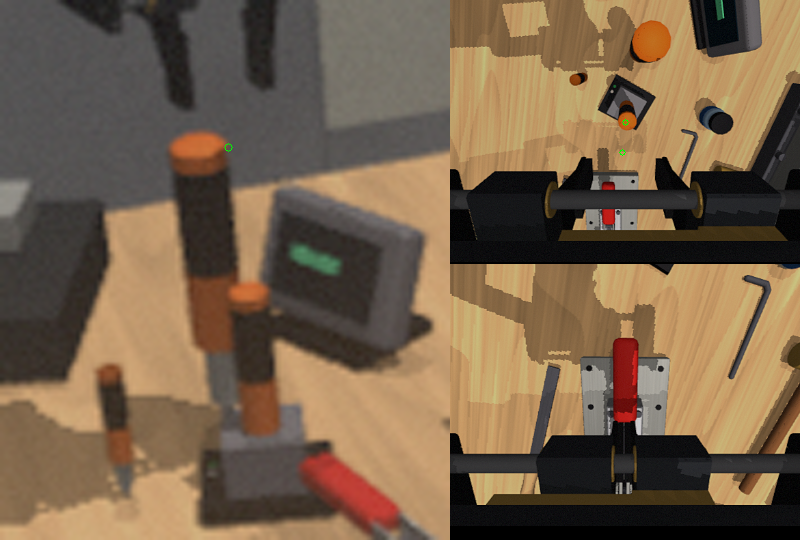

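The fingertips show at side crop (182,105) and (262,85), and in the wrist view at (587,158) and (663,158). The probe cap falls exactly where I predicted in the wrist view. I'll triangulate the tips.

```bash
python3 - <<'E'
from h import *
s=load('s7');w=load('w7');k=512/350
L=tri((s,150+182/4.5,80+105/4.5),(w,(587-450)*k,158*k));r=tri((s,150+262/4.5,80+85/4.5),(w,(663-450)*k,158*k))
print(L,r,np.linalg.norm(L-r),'mid',(L+r)/2)
for n,q in(('L',L),('R',r)):print(n,np.array(proj(s,q))-[150+(182 if n=='L' else 262)/4.5,80+(105 if n=='L' else 85)/4.5],np.array(proj(w,q))-[((587 if n=='L' else 663)-450)*k,158*k])
E=w['extrinsics'];print('wristcam pos',-E[:3,:3].T@E[:3,3])
p=tri((s,150+249/4.5,80+290/4.5),(w,(627-450)*k,121*k));print('cap',p)
E
```

```text
[0.46478006 0.32125382 0.30285678] [0.52472348 0.33664149 0.30132415] 0.06190592249830336 mid [0.49475177 0.32894765 0.30209046]
L [-0.85040403  0.09418612] [3.90774209 1.64868682]
R [ 0.11869941 -0.05529519] [-0.61417622 -0.28541964]
wristcam pos [0.47453834 0.40304438 0.46837375]
cap [0.49862092 0.32538121 0.16195699]
```

```bash
python3 - <<'E'
from h import *
from scipy.optimize import brentq
s=load('s7');w=load('w7');k=512/350
for y in(.310,.3196,.329):
  print(y,brentq(lambda z:proj(s,[.494,y,z])[1]-(80+95/4.5),.2,.4),brentq(lambda z:proj(w,[.494,y,z])[1]-158*k,.2,.4))
E
```

```text
0.31 0.3090757251821416 0.2614944691201873
0.3196 0.30558940807164303 0.2817878229251622
0.329 0.3021757225673918 0.3016583985257507
```

The gripper's real tips stand about 33 mm above the reported TCP. This matches the clamp: the handle snapped with the TCP reading about 0.10, which puts the tips near 0.13. I'll allow for that along tool z, so the grasp is at a reported z of about 0.075.

```bash
python3 -m jog '{"travel":[[4,4,30],[4,4,60],[4,4,80],[4,4,95],[4,4,95]],"angular":[[0,0,0],[0,0,0],[0,0,0],[0,0,0],[0,0,0]],"gripper":[60,60,60,60,60]}' 20; python3 - <<'E'
from h import *
w=snap('wrist','w8');p=env.get_state()['ee_pos'];print(p)
hsv=cv2.cvtColor(w['pixels'],cv2.COLOR_RGB2HSV)
N,l,st,ce=cv2.connectedComponentsWithStats(cv2.inRange(hsv,(4,170,70),(14,255,255)))
print([(st[i].tolist(),ce[i].round(1).tolist()) for i in range(1,N) if st[i,4]>60])
print('cap pred',proj(w,[.497,.324,.165]))
for i in range(1,N):
    if st[i,4]>60: print(onz(w,*ce[i],.165))
E
```

```text
time: 10.2
ee_pos: [0.4958, 0.3231, 0.1724]
eef_rot: [-1.938, -2.469, 0.008]
ft_force: [-0.0, 0.3, -0.6]
finger_gap: 0.06
[0.49686404 0.3237961  0.17396831]
[([266, 0, 98, 95, 7205], [314.2, 44.7]), ([170, 113, 14, 13, 80], [177.8, 117.5]), ([144, 117, 23, 23, 394], [155.0, 128.0]), ([244, 165, 27, 17, 240], [256.9, 171.9]), ([238, 194, 38, 40, 1176], [256.9, 213.8])]
cap pred (np.float64(254.9206257540324), np.float64(217.72842233095977))
[0.50497478 0.441333   0.165     ]
[0.43225436 0.37966398 0.165     ]
[0.41886908 0.36952056 0.165     ]
[0.4903314  0.35685937 0.165     ]
[0.49767093 0.3272855  0.165     ]
```

```bash
python3 -m jog '{"travel":[[2,1,25],[2,1,50],[2,1,70],[2,1,88],[2,1,98]],"angular":[[0,0,0],[0,0,0],[0,0,0],[0,0,0],[0,0,0]],"gripper":[60,60,60,60,60]}'; python3 - <<'E'
from h import *
s=snap('side','s9');w=snap('wrist','w9');t=snap('top','t9')
a=cv2.resize(s['pixels'][110:200,160:260],(500,450),interpolation=cv2.INTER_CUBIC)
m=np.zeros((450,800,3),np.uint8);m[:,:500]=a;m[:225,500:]=cv2.resize(w['pixels'],(300,225))
m[225:425,500:]=cv2.resize(t['pixels'][170:260,80:215],(300,200))
cv2.imwrite('pics/m9.png',m[:,:,::-1]);print(env.get_state()['ee_pos'],env.get_state()['ft_force'])
E
```

```text
time: 10.75
ee_pos: [0.4982, 0.327, 0.0767]
eef_rot: [1.938, 2.472, 0.0]
ft_force: [-0.1, -0.5, -0.1]
finger_gap: 0.0602
[0.49825956 0.32741872 0.07735418] [-0.0158267   0.89960665 -0.09182312]
```

View pics/m9.png

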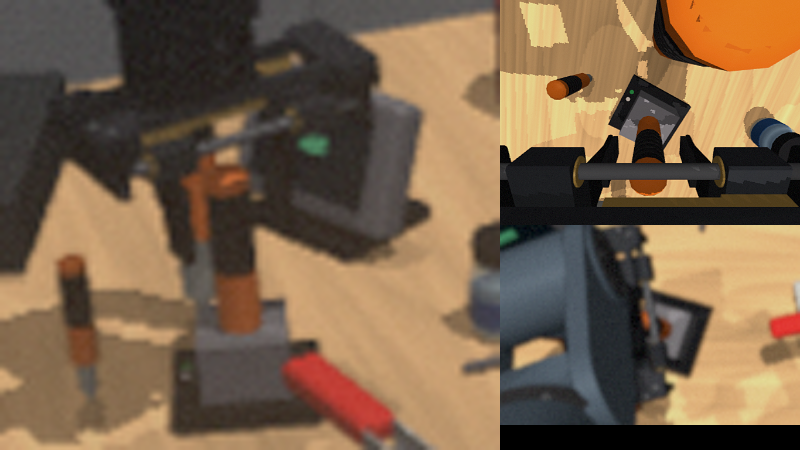

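The probe at wrist inset (648,160) lies between the fingertips (608,140) and (690,145). The tips are about level with the lower part of the black grip, and the cap clears the gripper body. I'll close.

```bash
python3 -m jog '{"travel":[[0,0,0],[0,0,0],[0,0,0],[0,0,0],[0,0,0]],"angular":[[0,0,0],[0,0,0],[0,0,0],[0,0,0],[0,0,0]],"gripper":[20,20,20,20,20]}' 30; python3 -m jog '{"travel":[[0,0,0],[0,0,0],[0,0,-10],[0,0,-25],[0,0,-40]],"angular":[[0,0,0],[0,0,0],[0,0,0],[0,0,0],[0,0,0]],"gripper":[20,20,20,20,20]}'; python3 -m jog '{"travel":[[0,0,-20],[0,0,-35],[0,0,-45],[0,0,-50],[0,0,-50]],"angular":[[0,0,0],[0,0,0],[0,0,0],[0,0,0],[0,0,0]],"gripper":[20,20,20,20,20]}'; python3 - <<'E'
from h import *
s=snap('side','s10');w=snap('wrist','w10');st=env.get_state();print(st['ee_pos'],st['eef_rot'])
for n,x,(u0,u1,v0,v1) in(('s',s,(150,260,60,200)),('w',w,(200,330,100,384))):
    hsv=cv2.cvtColor(x['pixels'],cv2.COLOR_RGB2HSV)[v0:v1,u0:u1]
    N,l,st,ce=cv2.connectedComponentsWithStats(cv2.inRange(hsv,(4,160,60),(15,255,255)))
    print(n,[((st[i]+[u0,v0,0,0,0]).tolist(),(ce[i]+[u0,v0]).round(1).tolist()) for i in range(1,N) if st[i,4]>20])
E
```

```text
time: 11.4
ee_pos: [0.4977, 0.3277, 0.0771]
eef_rot: [1.937, 2.473, 0.0]
ft_force: [-0.3, -0.0, -0.2]
finger_gap: 0.0279
time: 11.9
ee_pos: [0.4971, 0.3274, 0.117]
eef_rot: [-1.937, -2.473, 0.002]
ft_force: [0.4, -0.1, -2.4]
finger_gap: 0.0275
time: 12.4
ee_pos: [0.4978, 0.3277, 0.1673]
eef_rot: [1.937, 2.473, 0.001]
ft_force: [0.1, -0.2, -2.6]
finger_gap: 0.0273
[0.49710579 0.32735296 0.16617898] [-1.93680612e+00 -2.47261619e+00  2.06003755e-03]
s [([199, 116, 8, 6, 42], [202.5, 118.2]), ([192, 138, 18, 20, 229], [200.3, 147.4]), ([174, 176, 5, 6, 23], [175.8, 178.5])]
w [([290, 100, 39, 5, 137], [309.0, 101.5]), ([233, 198, 43, 38, 812], [254.0, 212.9]), ([232, 268, 46, 10, 317], [254.1, 273.5]), ([222, 307, 64, 26, 1274], [254.1, 317.4]), ([209, 337, 23, 1, 23], [220.0, 337.0])]
```

The probe is lifted: the opening is 27.5 mm and the load about 2.5 N. Next I'll rise, carry it over the clamp and tilt it. From the lift height, the nose tip is about 72 mm beyond the reported TCP along tool z.

```bash
python3 -m jog '{"travel":[[0,0,-40],[0,0,-80],[-40,0,-90],[-85,0,-90],[-130,0,-90]],"angular":[[0,0,0],[0,0,0],[0,0,0],[0,0,0],[0,0,0]],"gripper":[20,20,20,20,20]}'; python3 -m jog '{"travel":[[-45,2,0],[-90,4,0],[-135,6,0],[-180,8,0],[-220,10,0]],"angular":[[0,0,0],[0,0,0],[0,0,0],[0,0,0],[0,0,0]],"gripper":[20,20,20,20,20]}'; cat >>h.py <<'E'
a=np.radians(20);YD=np.array([-.238,.971,0]);YD/=np.linalg.norm(YD);XD=np.array([YD[1],-YD[0],0])
n=np.cos(a)*np.array([0,0,1])-np.sin(a)*YD
RT=np.column_stack([np.cross(XD,-n),XD,-n])
SPOT=np.array([.546,-.0592,.0607])
E
python3 -c "
from h import *
print(RT.round(3),R.from_rotvec(env.get_state()['eef_rot']).as_matrix().round(3))
goto(SPOT+n*(.072+.04),Rt=RT)"
```

```text
time: 13.0
ee_pos: [0.5286, 0.2004, 0.2566]
eef_rot: [-1.935, -2.475, 0.001]
ft_force: [0.6, 0.0, -3.4]
finger_gap: 0.0273
time: 13.5
ee_pos: [0.591, -0.012, 0.2557]
eef_rot: [-1.937, -2.471, 0.002]
ft_force: [1.3, 0.8, -1.9]
finger_gap: 0.0276
[[-0.224  0.971 -0.081]
 [ 0.913  0.238  0.332]
 [ 0.342  0.    -0.94 ]] [[-0.239  0.971 -0.002]
 [ 0.971  0.239  0.   ]
 [ 0.001 -0.002 -1.   ]]
[-73.5, -54.8, 89.8] [-0.1, 20.0, 0.0] F [ 1.3  0.8 -1.9] t 13.5
```

```bash
python3 -m jog '{"travel":[[-25,-18,0],[-50,-36,0],[-73,-54,10],[-73,-55,40],[-73,-55,60]],"angular":[[0,5,0],[0,10,0],[0,16,0],[0,20,0],[0,20,0]],"gripper":[20,20,20,20,20]}'; python3 - <<'E'
from h import *
goto(SPOT+n*(.072+.04),Rt=RT)
s=snap('side','s11');w=snap('wrist','w11');st=env.get_state();p=st['ee_pos'];z=R.from_rotvec(st['eef_rot']).as_matrix()[:,2]
print(p,z)
a=cv2.resize(s['pixels'][160:270,210:310],(500,550),interpolation=cv2.INTER_CUBIC)
for q,c in((p+z*.072,(0,255,0)),(p,(0,0,255)),(SPOT,(255,0,255))):
    u,v=((np.array(proj(s,q))-[210,160])*5).astype(int);cv2.circle(a,(u,v),3,c,1);print(u,v)
b=cv2.resize(w['pixels'][130:330,150:350],(300,300))
m=np.zeros((550,800,3),np.uint8);m[:,:500]=a;m[:300,500:]=b
cv2.imwrite('pics/m11.png',m[:,:,::-1])
E
```

```text
time: 14.0
ee_pos: [0.5545, -0.0975, 0.1935]
eef_rot: [-1.763, -2.237, -0.309]
ft_force: [0.4, 0.2, -2.2]
finger_gap: 0.0272
[-8.6, 1.0, 26.2] [-0.1, -0.1, -0.3] F [ 0.4  0.2 -2.2] t 14.0
[ 0.55258443 -0.09398147  0.19281982] [-0.08910544  0.33579054 -0.93771261]
288 306
317 216
282 396
```

View pics/m11.png

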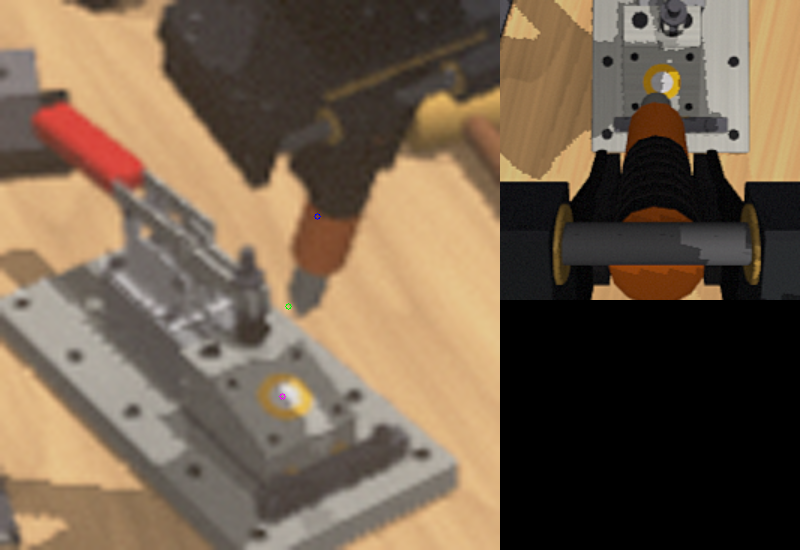

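The wrist view shows the ring at (662,82), just beyond the nose at (656,95). In the side view the nose tip is at (300,313) and the ring is at (285,396), where I predicted it. I'll settle and then measure the probe axis and the ring numerically.

```bash
python3 -m jog '{"travel":[[0,0,0],[0,0,0],[0,0,0]],"angular":[[0,0,0],[0,0,0],[0,0,0]],"gripper":[20,20,20]}'; cat > meas.py <<'E'
from h import *
def axis(s,box,lo=(3,120,30),hi=(16,255,255)):
    u0,u1,v0,v1=box;hsv=cv2.cvtColor(s['pixels'],cv2.COLOR_RGB2HSV)[v0:v1,u0:u1]
    N,l,st,ce=cv2.connectedComponentsWithStats(cv2.inRange(hsv,lo,hi));i=1+np.argmax(st[1:,4])
    print('blob',(st[i]+[u0,v0,0,0,0]).tolist());m=l==i
    rows=[v for v in range(m.shape[0]) if m[v].sum()>4]
    return m,rows,ce[i]+[u0,v0]
def run(tag):
    st=env.get_state();p=st['ee_pos'];Rm=R.from_rotvec(st['eef_rot']).as_matrix();z=Rm[:,2]
    out={}
    for nme in('side','wrist'):
        s=snap(nme,tag+nme);q=np.array(proj(s,p+z*.072));b=np.array(proj(s,p+z*.015))
        r=25 if nme=='side' else 45
        # orange lower body blob near predicted
        box=[int(max(0,b[0]-r)),int(b[0]+r),int(max(0,b[1]-r)),int(min(384,b[1]+r))]
        m,rows,c=axis(s,box);print(nme,'orange c',c.round(1),'pred tip',q.round(1))
        k=np.array(proj(s,SPOT));u0,v0=int(k[0])-22,int(k[1])-22
        hsv=cv2.cvtColor(s['pixels'],cv2.COLOR_RGB2HSV)[v0:v0+44,u0:u0+44]
        y=cv2.morphologyEx(cv2.inRange(hsv,(17,110,60),(33,255,255)),cv2.MORPH_CLOSE,np.ones((3,3)));cs,_=cv2.findContours(y,cv2.RETR_EXTERNAL,2)
        h=cv2.convexHull(np.vstack([x for x in cs if len(x)>3]));e=cv2.fitEllipse(h)
        rc=np.array(e[0])+[u0,v0];print('  ring',rc.round(1),np.round(e[1],1),'pred',k.round(1))
        out[nme]=(s,c,rc)
    A=tri(*[(out[k][0],*out[k][1]) for k in out]);S=tri(*[(out[k][0],*out[k][2]) for k in out])
    d=Rm.T@(A-p)*1000;print('body blob in tool',d.round(1),'spot',S.round(4),'spot side@z',onz(out['side'][0],*out['side'][2],.0609).round(4),'wrist@z',onz(out['wrist'][0],*out['wrist'][2],.0609).round(4))
    goto(SPOT+n*(.072+.02),Rt=RT)
if __name__=='__main__':
    import sys;run(sys.argv[1])
E
python3 meas.py a
```

```text
time: 14.4
ee_pos: [0.5562, -0.0935, 0.1983]
eef_rot: [-1.757, -2.248, -0.31]
ft_force: [-0.2, -0.1, -3.0]
finger_gap: 0.0278
blob [268, 197, 15, 16, 143]
side orange c [274.2 204.9] pred tip [269.2 219.2]
  ring [266.6 238.8] [ 8.3 10. ] pred [266.5 239.3]
blob [221, 198, 67, 47, 901]
wrist orange c [253.4 214.7] pred tip [253.2 191.7]
  ring [253.  184.3] [23.1 24.5] pred [251.7 184.4]
body blob in tool [-0.3  0.9 15.4] spot [ 0.547  -0.0586  0.0616] spot side@z [ 0.5469 -0.0576  0.0609] wrist@z [ 0.5474 -0.0587  0.0609]
[-13.3, -1.5, 49.3] [0.0, 0.1, 0.2] F [-0.3  0.3 -1.9] t 14.5
```

```bash
sed -i 's/^SPOT=.*/SPOT=np.array([.547,-.0586,.061])/' h.py; python3 -m jog '{"travel":[[-7,-1,12],[-13,-1,25],[-13,-1,37],[-13,-1,46],[-13,-1,49]],"angular":[[0,0,0],[0,0,0],[0,0,0],[0,0,0],[0,0,0]],"gripper":[20,20,20,20,20]}'; python3 -m jog '{"travel":[[0,0,0],[0,0,0],[0,0,0]],"angular":[[0,0,0],[0,0,0],[0,0,0]],"gripper":[20,20,20]}';python3 meas.py b
```

```text
time: 15.0
ee_pos: [0.552, -0.0886, 0.1447]
eef_rot: [-1.756, -2.241, -0.309]
ft_force: [-0.6, 0.4, -2.6]
finger_gap: 0.0272
time: 15.3
ee_pos: [0.5538, -0.09, 0.1469]
eef_rot: [-1.758, -2.245, -0.31]
ft_force: [-0.0, 0.2, -1.7]
finger_gap: 0.0276
blob [267, 214, 14, 15, 129]
side orange c [273.  221.7] pred tip [268.1 235. ]
  ring [266.5 238.9] [8.4 9.8] pred [266.8 239. ]
blob [233, 198, 42, 38, 834]
wrist orange c [253.7 213.1] pred tip [253.2 191.7]
  ring [254.4 185.2] [27.6 28.8] pred [254.1 184.8]
body blob in tool [ 0.4  1.3 16.4] spot [ 0.5468 -0.0588  0.0613] spot side@z [ 0.5464 -0.058   0.0609] wrist@z [ 0.5474 -0.059   0.0609]
[0.7, 1.0, -0.4] [0.0, 0.0, 0.1] F [-1.2  0.7 -3.4] t 15.4
```

```bash
cat > ff.py <<'E'
from h import *
f=[]
for i in range(5):
    viewer.snapshot('side');st=env.get_state();f.append(st['ft_force'])
f=np.array(f);p=st['ee_pos'];Rm=R.from_rotvec(st['eef_rot']).as_matrix()
print('t',st['time'],'F tool',(f.mean(0)@Rm).round(2),'std',f.std(0).round(2),'tip standoff mm',((p+Rm[:,2]*.072-SPOT)@np.column_stack([XD,np.cross(n,XD),n])*1000).round(1))
E
python3 ff.py
python3 -m jog '{"travel":[[0,0,6],[0,0,11],[0,0,15],[0,0,15],[0,0,15]],"angular":[[0,0,0],[0,0,0],[0,0,0],[0,0,0],[0,0,0]],"gripper":[20,20,20,20,20]}';python3 ff.py
python3 -m jog '{"travel":[[0,0,2],[0,0,4],[0,0,5],[0,0,5],[0,0,5]],"angular":[[0,0,0],[0,0,0],[0,0,0],[0,0,0],[0,0,0]],"gripper":[20,20,20,20,20]}';python3 ff.py
```

```text
t 15.65 F tool [-1.27  0.35  2.21] std [0.41 0.35 0.41] tip standoff mm [-1.3 -0.6 19.2]
time: 16.15
ee_pos: [0.5519, -0.0846, 0.132]
eef_rot: [-1.757, -2.244, -0.31]
ft_force: [-0.1, -0.1, -2.9]
finger_gap: 0.0274
t 16.4 F tool [-0.84  0.32  2.03] std [0.4  0.41 0.49] tip standoff mm [-1.2 -0.7  4.3]
time: 16.9
ee_pos: [0.5518, -0.0833, 0.1278]
eef_rot: [-1.758, -2.245, -0.31]
ft_force: [-0.1, -1.2, 0.3]
finger_gap: 0.0275
t 17.15 F tool [-0.27 -0.17  0.02] std [0.36 0.48 0.18] tip standoff mm [-1.2 -0.7 -0.8]
```

Contact: the axial load fell by about 2.1 N, at a standoff of -0.8 mm, as expected. I'll press in gently.

```bash

python3 -m jog '{"travel":[[0,0,1],[0,0,2],[0,0,3],[0,0,3],[0,0,3]],"angular":[[0,0,0],[0,0,0],[0,0,0],[0,0,0],[0,0,0]],"gripper":[20,20,20,20,20]}';python3 ff.py
python3 -m jog '{"travel":[[0,0,1],[0,0,2],[0,0,2.5],[0,0,2.5],[0,0,2.5]],"angular":[[0,0,0],[0,0,0],[0,0,0],[0,0,0],[0,0,0]],"gripper":[20,20,20,20,20]}';python3 ff.py;python3 meas.py c; python3 - <<'E'
from h import *
s=load('cside');w=load('cwrist')
m=np.zeros((500,800,3),np.uint8);m[:,:500]=cv2.resize(s['pixels'][160:270,200:310],(500,500),interpolation=cv2.INTER_CUBIC);m[:300,500:]=cv2.resize(w['pixels'][130:280,180:330],(300,300))
cv2.imwrite('pics/m12.png',m[:,:,::-1])
E
```

```text
time: 17.65
ee_pos: [0.5515, -0.0821, 0.1248]
eef_rot: [-1.758, -2.244, -0.31]
ft_force: [0.3, -0.1, 1.3]
finger_gap: 0.0274
t 17.9 F tool [-0.85 -0.42 -1.75] std [0.52 0.37 0.75] tip standoff mm [-1.3 -0.7 -3.9]
time: 18.4
ee_pos: [0.5513, -0.0813, 0.1225]
eef_rot: [-1.758, -2.244, -0.31]
ft_force: [-0.5, -1.2, 2.0]
finger_gap: 0.027
t 18.65 F tool [-0.69 -0.02 -2.22] std [0.17 0.35 0.85] tip standoff mm [-1.3 -0.6 -6.4]
blob [266, 221, 12, 14, 105]
side orange c [270.8 228.2] pred tip [266.1 240.8]
  ring [266.4 238.9] [7.9 9.8] pred [266.8 239. ]
blob [233, 198, 43, 38, 842]
wrist orange c [253.6 213.3] pred tip [253.1 191.7]
  ring [255.  193.7] [29.7 31.4] pred [254.5 193.2]
body blob in tool [-0.   1.2 17.2] spot [ 0.5468 -0.0586  0.0613] spot side@z [ 0.5462 -0.0579  0.0609] wrist@z [ 0.5475 -0.0589  0.0609]
[0.6, 1.2, -26.4] [-0.0, 0.0, 0.1] F [-0.5 -1.7  2.2] t 18.75
```

View pics/m12.png

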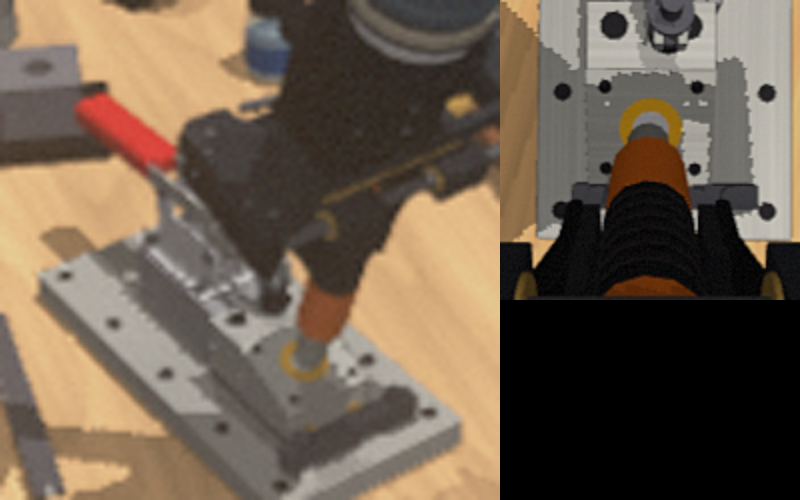

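The view shows the nose inside the ring, at side (308,358) and wrist (650,130), with the red handle still level. The push is about 4.3 N, which is half-way in. I'm handing in.

```bash
python3 -c "
from h import *
print(abs(env.get_state()['qvel']).max());order.hand_in()"
```

```text
0.0014491024687999818
the job is handed in; nothing more can be done
```

The job is handed in at about 19 s. The clamp is latched, and the arm is still holding the middle-sized probe against the marked spot. Handing in gave no verdict, so what follows rests on my own checks.

**What I did:** I pressed the clamp handle down, lifted the probe out of its dock and tilted it 20° square to the face. Then I pressed until the nose was about half-way in.

**Last checks:**
- **Push:** about 4.3 N along the probe, which means the nose is in roughly 6 mm.
- **Position:** the nose is about 1 mm from the spot centre, and its axis within about 0.2° of square by the reported tool angle.
- **Insert:** the spot read the same before and after contact, within about 1 mm.
- **Clamp and arm:** the red handle is level and the arm is still. I did not measure the clamp foot's force on the insert.
- **Bystanders:** I did not check their positions at the end.

**What disagreed:**
- **First press:** it sprang back open because I stopped too high. The second press, about 15 mm deeper, latched.
- **Fingertip height:** the cameras put the real fingertips about 33 mm above the reported tool point. I allowed for that, and the nose touched within 1 mm of where I expected.

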